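# Index the centrifuge rotor to its loading mark

## Robot

A 6-joint arm with a two-finger parallel gripper is mounted at the origin on the work surface. World frame = base frame: x ahead of the robot, y to its left, z up, the work surface at z = 0. Lengths are in m, angles in rad, forces in N, time in s.
With the tool pointing down it reaches from about 0.325 to 0.925 m from the base axis. Payload 3.1 kg.
Tool frame: the origin (TCP) lies on the centre line of the jaws, within the pads' length; the fingertips stand bot.tip_reach ahead of it and the grasp point (between the pads) lies 5 mm behind it (bot.tip_reach is the distance from the TCP to the fingertips, in m); z points along the fingers, y is the line along which they close (so a half turn about z gives the same grasp; the last joint's range is limited). The gripper opens to 85 mm and grips with 20 to 120 N. Pads are 22 mm wide; open, the fingers measure 114 mm over their backs; the gripper's body (76 mm by 85 mm) begins 54 mm behind the grasp point. The pads swing forward as they close: fully open they stand 13 mm farther back than shut.
Start: joints at [-1.338, 0.217, 1.613, -0, 1.311, -0.112], TCP at [0.211, -0.588, 0.245] pointing down, gripper open.
Joint ranges: [-2.75, 2.75], [-0.78, 2.1], [0.31, 2.55], [-1.13, 4.27], [0.13, 2.63], [-2.58, 2.58]. Speed limits (rad/s): [2.79, 2.79, 3.14, 3.14, 3.14, 3.14].

## Interface

Orientations are given as a 3x3 rotation matrix whose columns are the frame's x, y, z axes.
In Python, from cell import bot gives the robot as it stands.
- The arm moves only by the shell command python3 -m handwheel 'ROWS' [OPENING] [FORCE]. ROWS is JSON, a list of rows, each a list of 4 numbers: the shift along the tool's x, y, z in m, then the turn about the tool's z in rad. In form: [[x, y, z, turn], ...]. A call has 1 to 12 rows; each row shifts and turns the commanded pose from where the row before left it, along the tool's axes as they then stand; what a row does not reach is not made up. A row lasts 1/10 s, in which the tool goes at most 50 mm and 8.59 degrees, less where a joint would pass 70% of its speed; a pose out of reach is approached as far as the arm can. A call with a gripper value outside its range is refused whole. OPENING is the gripper's target within -1 to 1 (shut at 1, half-way at 0, fully open at -1), set as the call begins (- or left out, the last holds). The fingers move at their own pace and stop on an object; FORCE is the grip in N (left out, the last holds). Time passes only in rows, so rows that do not move let the fingers close. It gives the time, the measured TCP pose, the force, the opening and the grip force at its end, in the units of the state.
- bot.state(): the state, without advancing time (a new reading comes with each control period).
- bot.snapshot(name): name is "side" or "top"; returns a dict with "img" (480x640x3 uint8, red, green, blue), "z_map" (480x640 float32, m along the optical axis (not along the pixel's ray), 0 where there is no reading), "intrinsics" (3x3 intrinsics, pixels), "world_from_camera" (4x4, takes a point from camera to world coordinates). Camera axes: x right, y down, z forward; pixel columns grow to the right and rows downward; lengths in m; the calibration is good to about 2 mm. A picture is of the moment at which its call begins.
- bot.job_done(): hands the job in; it is judged then, once.
The state is a dict: "clock": time; "qpos": joint angles; "qd": joint speeds; "tau": joint torques, N m; "eef_pos": TCP position; "ee_rot": TCP orientation; "wrist_force": force on the tool from outside, world axes, zero at the start; "ft_torque": the same for the moment, N m; "width": finger opening in m; "grasp_force": force on a finger pad.
Only numpy, scipy, OpenCV 4.12 (cv2) and the standard library are available. Lean on these libraries where they do the work, as an engineer would, in place of code of your own. Each camera call takes 0.05 s, during which the arm holds its last target. There are 200 camera calls.

## Task

The lid of the centrifuge is open and one of the four ring holders on its rotor has no bucket in it. With a finger, push on the rotor's arms to turn it slowly until the empty ring points squarely at the wedge-shaped loading mark on the deck at the front of the bowl, then take the finger away. Only push gently: do not pinch or lift the rotor or set it spinning, and leave the spare bucket, the timer, the bottle and the tip box where they stand.

Things in the scene. Friction and masses are not known exactly. Their poses are not given: they have to be found in the camera images.
- centrifuge: Pale fixed centrifuge, 190 mm high. Origin: at bench height under the bowl's centre; x to its rear, y to its left. Spans x -200..200, y -360..190 mm. Deck on top; round bowl in it 290 mm across, floor 88 mm above the bench; right part of the deck (y -190..-360) carries small things. Blue lid lies swung back flat behind it: x 215..555, y +-185, up to 217 mm above the bench.
- mark (a point): Loading mark: flat dark wedge 30 mm long, 26 mm wide, on the deck at the front edge of the bowl (control panel side), its narrow end aimed at the rotor's axis. The point lies on the wedge near that end, 160 mm from the bowl's centre towards the front, 190 mm above the bench; axes parallel to the centrifuge's.
- rotor_axis (a point): Point on the rotor's vertical axis, level with the tops of its arms (172 mm above the bench). Aluminium rotor, 0.6 to 1.2 kg: hub 56 mm across, its top 180 mm and the 18 mm nut's top 190 mm above the bench. Four straight arms at right angles, 18 mm wide, 152 to 172 mm above the bench, bare from 28 to 77 mm from the axis; a finger can be lowered between them and push an arm sideways.
- empty_ring (a point): Centre of the open ring with no bucket (hole 43 mm across), 105 mm from the axis, 172 mm above the bench; turns with the rotor and must come on the line from axis to mark. Each arm ends in such a ring, 55 mm across outside, at 105 mm from the axis; the other three hold blue-capped round buckets, fixed there, 48 mm across, tops 181 mm above the bench.
- rotor (a joint): Rotor angle (rad), growing anticlockwise seen from above; the empty ring is at the mark at 0 and every multiple of 2 pi. Turns either way without stops or detents; friction of 0.12 N m (about 2 N at 60 mm from the axis) stops it where it is left when turned slowly.
- rotor_seat (a joint): How far the rotor has been lifted off its seat on the spindle (m); 0 = seated. Nothing but its weight holds it down. It must stay at 0.
- spare_bucket: Loose blue-capped bucket, the same as those in the rotor: 48 mm across at the cap, 78 mm tall, standing upright on the right part of the deck; origin at the centre of its underside. Leave it alone.
- timer: Loose white kitchen-type timer, 62 by 72 by 20 mm, lying on the right part of the deck; origin at the centre of its underside. Leave it alone.
- reagent: Loose amber bottle with a black cap, 72 mm across, 170 mm tall, on the bench to the left of the centrifuge; origin at the centre of its underside. Leave it alone.
- tip_box: Loose pipette-tip box, blue with a clear lid, 85 by 120 by 80 mm, on the bench to the left of the centrifuge; origin at the centre of its underside. Leave it alone.

How it is judged:
At the end, for the whole second after the job is handed in: The empty ring's centre is within 10 mm sideways of the line from the rotor's axis to the mark, on the mark's side; the rotor is at rest (under 0.05 rad/s) and seated (lifted under 4 mm); spare bucket, timer, bottle and tip box are within 15 mm of where they started (y of empty_ring in the frame of mark between -0.01 and 0.01 m and x of empty_ring in the frame of mark below 0.1 m and velocity of joint rotor between -0.05 and 0.05 rad/s and value of joint rotor_seat below 0.004 m and distance of each of spare_bucket, timer, reagent, tip_box from where it was at the start of the episode below 0.015 m); the robot touches nothing.
It fails at once if the rotor is lifted more than 6 mm off its seat (value of joint rotor_seat above 0.006 m).
It fails at once if the rotor is set spinning (over 5 rad/s) (velocity of joint rotor above 5 rad/s or velocity of joint rotor below -5 rad/s).
It fails at once if the rotor is pinched or pushed with more than 20 N (contact force between the fingers and rotor above 20 N).
It fails at once if the spare bucket, timer, bottle or tip box is moved more than 15 mm or tipped over (distance of any of spare_bucket, timer, reagent, tip_box from where it was at the start of the episode above 0.015 m or angle between any of spare_bucket, timer, reagent, tip_box's own z axis and vertical above 0.3 rad).
It also fails if it takes over 48 s, if anything falls off the work surface, if the arm or the gripper's body presses on something with over 40 N, if the wrist force passes 120 N, or if a joint passes its speed limit or range.

## Working session

There is one attempt and no reset: what is moved stays moved. The work goes in short steps, Python scripts to look and compute and a shell command to move; the robot and the scene stay as the last step left them, time stands still between calls to the robot, and variables do not carry over. Pictures are saved under pics/ and viewed, at most 10 in all, crops included, and the job is handed in when it is done.

```bash
mkdir -p pics
python3 - <<'E'
from cell import bot
import cv2,numpy as np
s=bot.state();print(s['clock'],s['eef_pos'],s['ee_rot'],s['width'],bot.tip_reach)
for n in('top','side'):
    d=bot.snapshot(n);cv2.imwrite(f'pics/{n}0.png',d['img'][...,::-1]);np.savez(f'{n}0.npz',**d)
    print(n,d['intrinsics'].round(1).tolist(),d['world_from_camera'].round(3).tolist())
E
```

```text
0.0 [ 0.21111143 -0.58744026  0.24395809] [[ 9.41137648e-01  3.38023165e-01 -5.16394288e-04]
 [ 3.38023428e-01 -9.41134837e-01  2.31984475e-03]
 [ 2.98164609e-04 -2.35784660e-03 -9.99997176e-01]] 0.08536097694941666 0.014
top [[553.4, 0.0, 310.0], [0.0, 553.4, 240.8], [0.0, 0.0, 1.0]] [[-0.011, -0.994, 0.111, 0.392], [-1.0, 0.01, -0.009, 0.056], [0.008, -0.111, -0.994, 1.515], [0.0, 0.0, 0.0, 1.0]]
side [[531.9, 0.0, 318.4], [0.0, 531.9, 242.6], [0.0, 0.0, 1.0]] [[-0.978, -0.14, 0.153, 0.358], [-0.207, 0.592, -0.779, 1.001], [0.019, -0.794, -0.608, 0.864], [0.0, 0.0, 0.0, 1.0]]
```

View pics/top0.png

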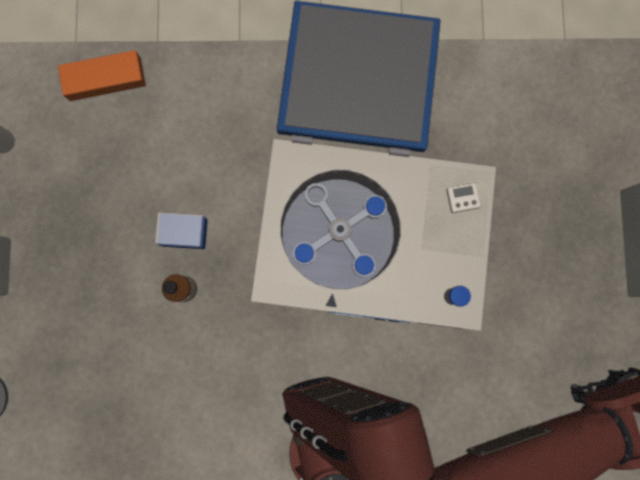

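View pics/side0.png

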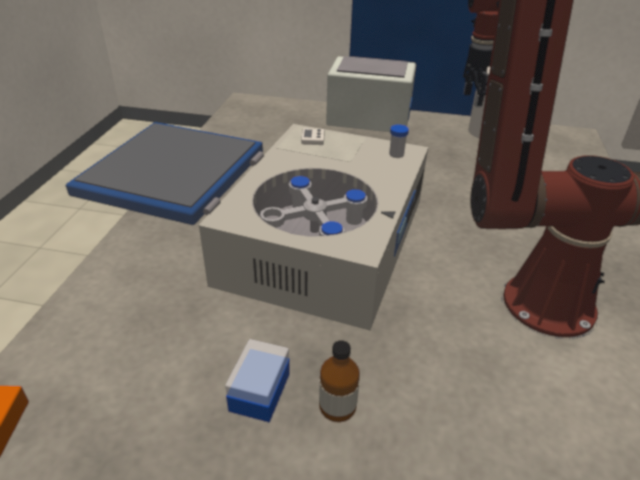

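Top view: hub (340,229), empty ring (316,194), rotor buckets (375,205), (304,253), (364,265), mark (332,299), spare bucket (459,296), timer (463,198). The side view agrees with this layout. Now I'll convert these to world positions.

```bash
cat > h.py <<'E'
import numpy as np,cv2
def ray(d,p,z):
    K,T=d['intrinsics'],d['world_from_camera']
    v=T[:3,:3]@np.linalg.solve(K,[p[0],p[1],1.]);o=T[:3,3]
    return o+v*(z-o[2])/v[2]
def blobs(m,lo,hi):
    n,_,st,c=cv2.connectedComponentsWithStats(m.astype(np.uint8))
    return [c[i] for i in range(1,n) if lo<st[i,4]<hi]
def caps(d):
    hsv=cv2.cvtColor(d['img'],cv2.COLOR_RGB2HSV)
    m=cv2.inRange(hsv,(105,150,90),(125,255,255))>0
    m[:160]=0;m[310:]=0;m[:,:250]=0
    return [ray(d,c,.181) for c in blobs(m,120,700)],blobs(m,120,700)
def axis(P):   # farthest pair = opposite buckets
    i,j=max(((i,j) for i in range(3) for j in range(i)),key=lambda t:np.linalg.norm(P[t[0]]-P[t[1]]))
    k=3-i-j
    return (P[i]+P[j])/2,P[i],P[j],P[k]
E
python3 - <<'E'
from h import *
d=dict(np.load('top0.npz'))
P,px=caps(d)
for a,b in zip(P,px):print('cap',a.round(4),b.round(1))
P=[p for p,b in zip(P,px) if b[0]<420]
A,a,b,k=axis(P);e=2*A-k
print('axis',A.round(4),'radii',[np.linalg.norm((q-A)[:2]).round(4) for q in(a,b,k)])
g=d['img'].max(2);m=np.zeros(g.shape,bool);m[288:312,318:346]=g[288:312,318:346]<90
for c in blobs(m,30,400):
    q=ray(d,c,.19);v=(q-A)[:2];print('mark',c,q.round(4),np.linalg.norm(v),np.degrees(np.arctan2(v[1],v[0])))
r=ray(d,(316.5,194),.172);print('ring px',r.round(4),'from caps',e.round(4))
for q in(a,b,k,e,r):
    v=(q-A)[:2];print(np.degrees(np.arctan2(v[1],v[0])).round(1))
# deck back edge / front edge for orientation
for p in((274,140),(495,167),(481,330),(252,301)):print(p,ray(d,p,.19).round(3))
E
```

```text
cap [ 0.6265 -0.1162  0.181 ] [375.2 205.5]
cap [0.5123 0.0593 0.181 ] [303.8 252.7]
cap [ 0.4819 -0.0855  0.181 ] [363.9 264.7]
cap [ 0.405  -0.3135  0.181 ] [459.3 295.7]
axis [ 0.5694 -0.0284  0.181 ] radii [np.float64(0.1047), np.float64(0.1047), np.float64(0.1045)]
mark [330.9375     301.77083333] [ 0.3937 -0.0042  0.19  ] 0.1773461714945154 172.13548494603606
ring px [0.6582 0.0267 0.172 ] from caps [0.6569 0.0286 0.181 ]
123.0
-57.0
-146.9
33.1
31.8
(274, 140) [0.79 0.13 0.19]
(495, 167) [ 0.718 -0.411  0.19 ]
(481, 330) [ 0.323 -0.359  0.19 ]
(252, 301) [0.398 0.184 0.19 ]
```

Measurements agree: cap radii come out at 104.7 mm (105 given), and the mark direction is 172.1°, matching the deck yaw. The empty ring is at 33°, so it needs +139° anticlockwise. I'll push the arm at -57° with the closed fingers. First I rise clear of the spare bucket, which lies under the path.

```bash
python3 -m handwheel '[[0,0,-0.03,0],[0,0,-0.03,0],[0,0,-0.03,0],[0,0,-0.03,0],[0,0,-0.03,0],[0.025,-0.017,0,0],[0.025,-0.017,0,0],[0.025,-0.017,0,0],[0.025,-0.017,0,0],[0.025,-0.017,0,0],[0.025,-0.017,0,0],[0.025,-0.017,0,0]]' 1 20
python3 -m handwheel '[[0.025,-0.017,0,0],[0.025,-0.017,0,0],[0.025,-0.017,0,0],[0.025,-0.017,0,0],[0.025,-0.017,0,0],[0.025,-0.017,0,0],[0.025,-0.017,0,0],[0.025,-0.017,0,0],[0.025,-0.017,0,0],[0.025,-0.017,0,0],[0,0,0,-0.115],[0,0,0,-0.115]]'
python3 -m handwheel '[[0,0,0,0],[0,0,0,0]]'
cat >> h.py <<'E'
def rel(bot,A,al):
    s=bot.state();p=np.array(s['eef_pos']);R=np.array(s['ee_rot']);al=np.radians(al)
    r=np.array([np.cos(al),np.sin(al)]);t=np.array([-r[1],r[0]]);v=(p-A)[:2]
    x=R[:2,0]
    print('clock',s['clock'],'pos',p.round(4),'r,t mm',(1e3*v@r).round(1),(1e3*v@t).round(1),'yaw x',np.degrees(np.arctan2(x[1],x[0])).round(1),'q6',s['qpos'][5],'F',np.round(s['wrist_force'],1),'w',s['width'])
E
python3 -c "
from h import *
from cell import bot
rel(bot,np.array([.5694,-.0284,.181]),-57)"
```

```text
clock: 1.3
eef_pos: [0.3362, -0.4158, 0.3946]
ee_rot: [[0.941, 0.338, -0.0], [0.338, -0.941, 0.001], [-0.0, -0.001, -1.0]]
wrist_force: [-0.1, 0.5, 0.6]
width: -0.0006
grasp_force: 0.0
clock: 2.5
eef_pos: [0.5138, -0.1714, 0.3945]
ee_rot: [[0.836, 0.549, -0.001], [0.549, -0.836, 0.001], [-0.001, -0.001, -1.0]]
wrist_force: [0.7, -0.4, 0.1]
width: -0.0
grasp_force: 0.0
clock: 2.7
eef_pos: [0.5134, -0.1725, 0.3948]
ee_rot: [[0.841, 0.542, -0.001], [0.542, -0.841, 0.0], [-0.0, -0.001, -1.0]]
wrist_force: [-0.1, -0.4, -0.1]
width: 0.0005
grasp_force: 0.0
clock 2.7 pos [ 0.5134 -0.1725  0.3948] r,t mm 90.3 -125.5 yaw x 32.8 q6 0.5446602666479734 F [-0.1 -0.4 -0.1] w 0.0005189534715944564
```

```bash
python3 -m handwheel '[[0.0225,-0.009,0,0],[0.0225,-0.009,0,0],[0.0225,-0.009,0,0],[0.0225,-0.01,0,0],[0,0,0.03,0],[0,0,0.03,0],[0,0,0.03,0],[0,0,0.03,0],[0,0,0.03,0],[0,0,0.02,0],[0,0,0,0],[0,0,0,0]]'
python3 -c "
from h import *
from cell import bot
rel(bot,np.array([.5694,-.0284,.181]),-57)
for n,s in(('top',(slice(120,360),slice(200,520))),('side',(slice(120,300),slice(180,420)))):
    d=bot.snapshot(n);i=d['img'][s][...,::-1];cv2.imwrite(f'pics/{n}1.png',cv2.resize(i,None,fx=2,fy=2))
a=cv2.imread('pics/top1.png');b=cv2.imread('pics/side1.png');b=cv2.resize(b,(640,480))
cv2.imwrite('pics/both1.png',cv2.resize(np.vstack([a,b]),None,fx=.62,fy=.62))"
```

```text
clock: 3.9
eef_pos: [0.5689, -0.0929, 0.2254]
ee_rot: [[0.84, 0.542, -0.001], [0.542, -0.84, 0.0], [-0.0, -0.0, -1.0]]
wrist_force: [0.4, 0.1, 1.3]
width: 0.0001
grasp_force: 0.0
clock 3.9 pos [ 0.5689 -0.0929  0.2254] r,t mm 53.8 -35.5 yaw x 32.8 q6 0.7139702844544431 F [0.4 0.1 1.3] w 9.3115236201263e-05
```

View pics/both1.png

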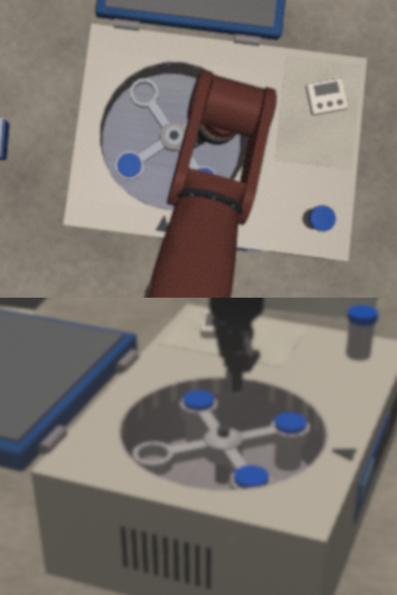

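The finger, at (235,385) in the lower crop, is above the gap between the bucket arms at -57° and -147°, clear of both. I'll lower it, then creep towards contact.

```bash
python3 -m handwheel '[[0,0,0.015,0],[0,0,0.015,0],[0,0,0.015,0],[0,0,0.01,0],[0,0,0,0],[0.002,0,0,0],[0.002,0,0,0],[0.002,0,0,0],[0.002,0,0,0],[0.002,0,0,0],[0.002,0,0,0],[0,0,0,0]]'
python3 -m handwheel '[[0.001,0,0,0],[0.001,0,0,0],[0.001,0,0,0],[0.001,0,0,0],[0.001,0,0,0],[0,0,0,0]]'
python3 -c "
from h import *
from cell import bot
rel(bot,np.array([.5694,-.0284,.181]),-57)
d=bot.snapshot('top');print(*caps(d)[1])"
```

```text
clock: 5.2
eef_pos: [0.5793, -0.0859, 0.1704]
ee_rot: [[0.839, 0.544, 0.0], [0.544, -0.839, -0.0], [0.0, 0.0, -1.0]]
wrist_force: [1.4, -0.2, 1.0]
width: 0.0
grasp_force: 0.0
clock: 5.8
eef_pos: [0.583, -0.0835, 0.1703]
ee_rot: [[0.839, 0.544, -0.001], [0.544, -0.839, -0.0], [-0.001, -0.0, -1.0]]
wrist_force: [-1.6, -0.6, 0.5]
width: 0.0001
grasp_force: 0.6
clock 5.8 pos [ 0.583  -0.0835  0.1703] r,t mm 53.7 -18.6 yaw x 32.9 q6 0.7350332969324795 F [-1.6 -0.6  0.5] w 9.206309736637923e-05
[303.7        252.67727273] [459.30985915 295.65140845]
```

Contact is light, about 1.7 N. Now I'll sweep it round at 3° per row.

```bash
python3 -m handwheel '[[0.0014,0.0005,0,-0.026],[0.0028,0.0009,0,-0.052],[0.0028,0.0009,0,-0.052],[0.0028,0.0009,0,-0.052],[0.0028,0.0009,0,-0.052],[0.0028,0.0009,0,-0.052],[0.0028,0.0009,0,-0.052],[0.0028,0.0009,0,-0.052],[0.0028,0.0009,0,-0.052],[0.0028,0.0009,0,-0.052],[0.0014,0.0005,0,-0.026],[0,0,0,0]]'
cat > chk.py <<'E'
from h import *
from cell import bot
A=np.array([.5694,-.0284,.181])
R=np.array(bot.state()['ee_rot']);rel(bot,A,np.degrees(np.arctan2(R[1,0],R[0,0]))-90)
d=bot.snapshot('top')
for p,b in zip(*caps(d)):
    v=(p-A)[:2];print(b.round(1),1e3*np.linalg.norm(v),np.degrees(np.arctan2(v[1],v[0])))
E
python3 chk.py
```

```text
clock: 7.05
eef_pos: [0.6091, -0.0697, 0.1703]
ee_rot: [[0.458, 0.889, 0.0], [0.889, -0.458, -0.0], [-0.0, 0.001, -1.0]]
wrist_force: [-1.0, -2.0, 0.4]
width: 0.0001
grasp_force: 0.9
clock 7.05 pos [ 0.6091 -0.0697  0.1703] r,t mm 54.2 -18.5 yaw x 62.7 q6 0.24763698114679455 F [-1.  -2.   0.4] w 7.795613063814947e-05
[320.6 267.9] 105.52621251166839 153.13175531806547
[459.3 295.7] 328.9315187748815 -119.97126731893489
```

It works: the rotor turned 30°, matching the tool. I'll continue.

```bash
python3 -m handwheel '[[0.0014,0.0005,0,-0.026],[0.0028,0.0009,0,-0.052],[0.0028,0.0009,0,-0.052],[0.0028,0.0009,0,-0.052],[0.0028,0.0009,0,-0.052],[0.0028,0.0009,0,-0.052],[0.0028,0.0009,0,-0.052],[0.0028,0.0009,0,-0.052],[0.0028,0.0009,0,-0.052],[0.0028,0.0009,0,-0.052],[0.0028,0.0009,0,-0.052],[0.0014,0.0005,0,-0.026]]'
python3 chk.py
python3 -m handwheel '[[0.0014,0.0005,0,-0.026],[0.0028,0.0009,0,-0.052],[0.0028,0.0009,0,-0.052],[0.0028,0.0009,0,-0.052],[0.0028,0.0009,0,-0.052],[0.0028,0.0009,0,-0.052],[0.0028,0.0009,0,-0.052],[0.0028,0.0009,0,-0.052],[0.0028,0.0009,0,-0.052],[0.0028,0.0009,0,-0.052],[0.0028,0.0009,0,-0.052],[0.0014,0.0005,0,-0.026]]'
python3 chk.py
```

```text
clock: 8.3
eef_pos: [0.6254, -0.0419, 0.1704]
ee_rot: [[-0.098, 0.995, 0.001], [0.995, 0.098, -0.0], [-0.0, 0.001, -1.0]]
wrist_force: [0.6, -2.6, 0.6]
width: -0.0002
grasp_force: 1.3
clock 8.3 pos [ 0.6254 -0.0419  0.1704] r,t mm 54.4 -18.9 yaw x 95.6 q6 -0.27668122531165384 F [ 0.6 -2.6  0.6] w -0.00015577225723674006
[459.3 295.6] 328.91271175262364 -119.96536133725645
clock: 9.55
eef_pos: [0.6238, -0.0097, 0.1703]
ee_rot: [[-0.621, 0.784, 0.001], [0.784, 0.621, 0.0], [-0.0, 0.001, -1.0]]
wrist_force: [0.8, -2.1, -0.4]
width: -0.0
grasp_force: 1.2
clock 9.55 pos [ 0.6238 -0.0097  0.1703] r,t mm 54.2 -19.1 yaw x 128.4 q6 -0.7980442900369045 F [ 0.8 -2.1 -0.4] w -2.579468849007252e-05
[373.7 201.2] 108.28420094353406 -51.29503649517303
[369.3 261.5] 106.42613843145716 -138.6044245935104
[459.3 295.7] 328.9955045482136 -119.96337265402562
```

```bash
python3 -m handwheel '[[0.0014,0.0005,0,-0.026],[0.0028,0.0009,0,-0.052],[0.0028,0.0009,0,-0.052],[0.0028,0.0009,0,-0.052],[0.0028,0.0009,0,-0.052],[0.0028,0.0009,0,-0.052],[0.0028,0.0009,0,-0.052],[0.0028,0.0009,0,-0.052],[0.0028,0.0009,0,-0.052],[0.0028,0.0009,0,-0.052],[0.0028,0.0009,0,-0.052],[0.0014,0.0005,0,-0.026]]'
python3 -m handwheel '[[0.0014,0.0005,0,-0.026],[0.0014,0.0005,0,-0.026],[0.0014,0.0005,0,-0.026],[0.0014,0.0005,0,-0.026],[0.0007,0.0002,0,-0.013],[0,0,0,0],[0,0,0,0]]'
python3 chk.py
python3 -c "
from h import *
from cell import bot
for n,s in(('top',(slice(120,360),slice(200,520))),('side',(slice(120,300),slice(180,420)))):
    d=bot.snapshot(n);i=d['img'][s][...,::-1];cv2.imwrite(f'pics/{n}2.png',cv2.resize(i,(640,480)))
cv2.imwrite('pics/both2.png',cv2.resize(np.vstack([cv2.imread('pics/top2.png'),cv2.imread('pics/side2.png')]),None,fx=.62,fy=.62))"
```

```text
clock: 10.8
eef_pos: [0.6052, 0.0162, 0.1704]
ee_rot: [[-0.946, 0.323, 0.0], [0.323, 0.946, 0.0], [-0.0, 0.0, -1.0]]
wrist_force: [1.6, -2.1, -1.4]
width: -0.0001
grasp_force: 1.1
clock: 11.5
eef_pos: [0.5997, 0.0201, 0.1704]
ee_rot: [[-0.977, 0.212, -0.0], [0.212, 0.977, 0.0], [0.0, 0.0, -1.0]]
wrist_force: [1.3, -2.0, 0.1]
width: -0.0004
grasp_force: 0.8
clock 11.5 pos [0.5997 0.0201 0.1704] r,t mm 53.9 -19.3 yaw x 167.7 q6 -1.4405364313854334 F [ 1.3 -2.   0.1] w -0.0003908050314027286
[382.2 235.6] 104.44205400659297 -99.4153369384455
[459.2 295.7] 328.7794437339632 -119.99972157274699
```

View pics/both2.png

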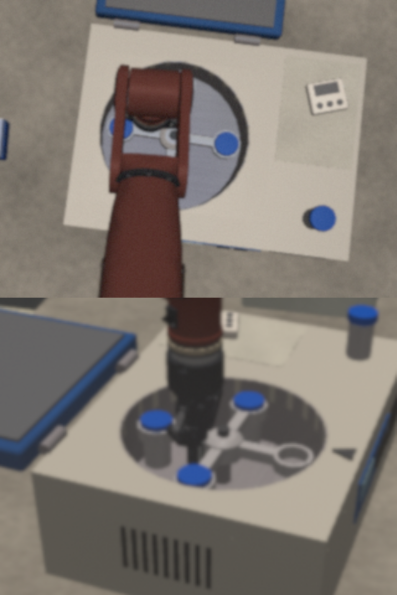

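The empty ring, at (293,455) in the lower crop, is nearly at the mark. The visible cap at -99.4° should be at -97.9°, so I'll nudge 1.5° further, back off, lift and clear the view.

```bash
python3 -m handwheel '[[0.0007,0.0002,0,-0.013],[0.0007,0.0002,0,-0.013],[0,0,0,0],[0,0,0,0],[-0.004,0,0,0],[-0.005,0,0,0],[-0.005,0,0,0],[0,0,-0.02,0],[0,0,-0.03,0],[0,0,-0.04,0],[0,0,-0.04,0],[0,0,-0.04,0]]'
python3 chk.py
```

```text
clock: 12.85
eef_pos: [0.6121, 0.0182, 0.3415]
ee_rot: [[-0.982, 0.187, -0.001], [0.187, 0.982, 0.0], [0.001, 0.0, -1.0]]
wrist_force: [0.6, 0.8, 0.1]
width: -0.0001
grasp_force: 0.0
clock 12.85 pos [0.6121 0.0182 0.3415] r,t mm 53.7 -33.2 yaw x 169.2 q6 -1.4681025204477869 F [0.6 0.8 0.1] w -9.006359006996051e-05
[382.3 234.6] 104.45201368410522 -98.16305183325625
[459.2 295.6] 328.7364056903077 -119.98541375325033
```

```bash
python3 -m handwheel '[[0.01,0.03,0,0],[0.01,0.03,0,0],[0.01,0.03,0,0],[0.01,0.03,0,0],[0.01,0.03,0,0],[0.01,0.03,0,0],[0.01,0.03,0,0],[0.01,0.03,0,0],[0.01,0.03,0,0],[0.01,0.03,0,0],[0,0,0,0],[0,0,0,0]]'
python3 chk.py
python3 -c "
from h import *
from cell import bot
d=bot.snapshot('top');i=d['img'][...,::-1];cv2.imwrite('pics/top3.png',i)"
```

```text
clock: 14.1
eef_pos: [0.5697, 0.3319, 0.3396]
ee_rot: [[-0.983, 0.185, -0.001], [0.185, 0.983, -0.001], [0.001, -0.001, -1.0]]
wrist_force: [1.1, -0.8, -0.6]
width: 0.0002
grasp_force: 0.0
clock 14.1 pos [0.5697 0.3319 0.3396] r,t mm 354.1 66.4 yaw x 169.3 q6 -0.9631121265552244 F [ 1.1 -0.8 -0.6] w 0.00015540469392935004
[345.1 187.1] 104.60998801880719 -8.235055017746197
[297.1 223.3] 104.57760758044407 81.71831626630396
[382.3 234.7] 104.52887648707325 -98.17792439801366
[459.3 295.7] 328.97197944123815 -119.9769142679669
```

View pics/top3.png

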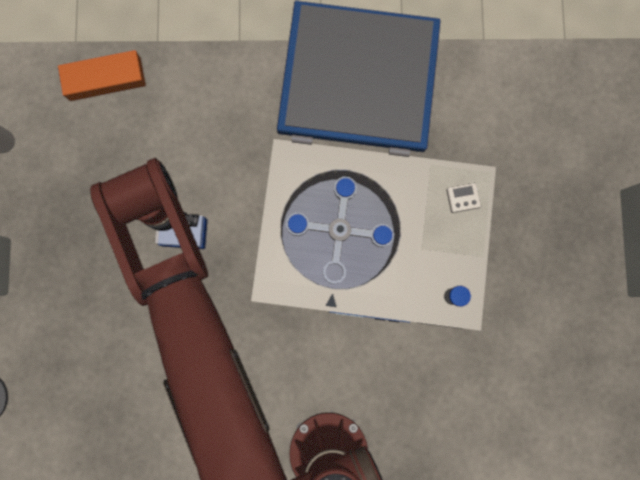

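The empty ring at (335,271) lies on the line from the hub (340,229) to the mark (332,299). It points at 171.8° against 172.1°, under 1 mm sideways. The timer and spare bucket haven't moved, and the arm is clear.

```bash
python3 -c "
from cell import bot
print(bot.job_done())"
```

```text
the job is handed in; nothing more can be done
None
```

The job is handed in: the empty ring points at the loading mark, under 1 mm off line by the last top picture, with the finger withdrawn and the rotor pushed at only about 2–3 N; the hand-in returned no verdict.

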